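# Park the suction nozzle and shut the blast gate

### The job

Close down this suction point: press the blue hand nozzle down into the two red-roller spring clips until it snaps fully home in both, its tube centred across the clips and its wide mouth pointing away from the gate. Then push the sliding gate shut by its red handle, all the way over the port, until the catch clicks behind it. Leave the other things on the bench where they are.

Things in the scene. Friction and masses are not known exactly. Their poses are not given: they have to be found in the camera images.
- nozzle_mouth (a point): Centre of the nozzle's mouth face, 100 mm from the nozzle's origin along its y axis.
- nozzle: Loose blue plastic hand nozzle, 130 g: round tube 32 mm in diameter, 120 mm long, black band at one end, at the other a flat mouth 64 mm wide, 32 mm high, 40 mm long (160 mm in all). Starts lying flat on the bench. Origin: on the tube's axis at the middle of the 120 mm tube (16 mm above the bench when lying). Its y runs along the tube towards the mouth.
- extractor: White fixed suction manifold, 180 mm (its x) by 340 mm (its y), deck 60 mm above the bench. Origin: centre of its underside; x points away from the robot side, y to the left, z up. On its left part are two nozzle clips, on its right a square black suction port, 30 mm in x and -90 mm in y from the origin, with a sliding gate.
- cradle (a point): Where the nozzle's origin belongs when parked: on the seated tube's axis, midway between the two clips, 40 mm above the deck (100 mm above the bench); axes as the extractor's. The tube lies along y, mouth to +y (away from the gate). Between the clips there are 56 mm of free room along y for fingers, down to the deck.
- clip_a (a point): Right spring clip, on the seated tube's axis 36 mm from the cradle point towards -y; the clip is 16 mm long in y and opens upward: a pair of sprung red rollers 12 mm in diameter, centres 18 mm either side of the tube's axis and 13 mm above it, over a dark pedestal (top 24 mm above the deck) on which the tube rests.
- clip_b (a point): Left spring clip, the same, 36 mm towards +y. A tube pressed down meets the rollers 25 mm above its seated height; the push for both clips together rises to about 12 to 18 N, then drops when the tube is 12 to 15 mm above its seat and it is drawn down on to the pedestals. The nozzle's weight alone does not pass the rollers.
- gate (a joint): Opening of the sliding gate in m: 0 = fully shut on the end stop, growing as it slides towards the robot side (extractor -x); at most 0.075. About 3 N of friction; between 0.019 and 0.011 a spring catch must be pushed past (about 10 to 14 N in all), which then clicks behind the gate's ear; up to 4 mm of play remains and it no longer slides back.
- gate_handle (a point): Centre of the flat upright front face (facing extractor -x) of the gate's red handle: a tab 10 mm thick in x, 36 mm wide in y, from 70 to 110 mm above the bench; the point is 90 mm above the bench. It moves with the gate, which shuts towards extractor +x.
- rasp: Bystander: wood-handled steel rasp, 230 mm long, lying on the bench, its length along its own x. Origin: underside, near the middle. Not to be moved.
- tin: Bystander: yellow-labelled can, 80 mm diameter, 110 mm high, standing. Origin: centre of underside. Not to be moved.
- drum: Bystander: rust-red sanding drum, 64 mm diameter, 65 mm high with its steel spindle end, standing in front of the manifold. Origin: centre of underside. Not to be moved.
- brush: Bystander: wooden hand brush, 170 by 50 mm, 45 mm high. Origin: centre of underside. Not to be moved.
Things that resemble listed ones, but are neither listed nor needed, are in the scene too. What is meant by the nozzle is not orange, and is the smaller of those in its own colour.

How it is judged:
By the outcome, as a careful person would: the job done as asked, in the order asked, and still so for the second after the job is handed in, with the robot touching nothing.
It also fails if it takes over 58 s, if anything falls off the work surface, if the arm or the gripper's body presses on something with over 40 N, if the wrist force passes 120 N, or if a joint passes its speed limit or range.

### The arm

A 6-joint arm with a two-finger parallel gripper is mounted at the origin on the work surface. World frame = base frame: x ahead of the robot, y to its left, z up, the work surface at z = 0. Lengths are in mm, angles in rad, forces in N, time in s.
With the tool pointing down it reaches from about 275 to 750 mm from the base axis. Payload 10.2 kg.
Tool frame: the origin (TCP) lies midway between the tips of the shut fingers; the grasp point (between the pads) lies 19 mm behind it; z points along the fingers, y is the line along which they close (so a half turn about z gives the same grasp; the last joint's range is limited). The gripper opens to 85 mm and grips with 20 to 120 N. Pads are 22 mm wide; open, the fingers measure 114 mm over their backs; the gripper's body (76 mm by 85 mm) begins 54 mm behind the grasp point. The pads swing forward as they close: fully open they stand 13 mm farther back than shut.
Start: joints at [1.065, 0.313, 1.498, -0, 1.331, -0.223], TCP at [146.512, 504.148, 231.294] pointing down, gripper open.
Joint ranges: [-2.94, 2.94], [-0.97, 2.17], [0.19, 2.56], [-1.23, 4.37], [0.02, 3.11], [-2.88, 2.88]. Speed limits (rad/s): [2.39, 2.39, 3.01, 3.14, 3.14, 3.14].

### API

Orientations are given as a unit quaternion [w, x, y, z].
In Python, from rig import ctrl gives the robot as it stands.
- The arm moves only by the tool send_rows, never from a script. Its argument "targets" is a list of rows, each a list of 7 numbers: the closure, from -1 (fully open) to 1 (shut), so that 0 is half open, then the shift along the tool's x, y, z in m, then the turn, a rotation vector about the tool's x, y, z in rad. In form: [[claw, dx, dy, dz, ax, ay, az], ...]. A call has exactly 10 rows; each row shifts and turns the commanded pose from where the row before left it, along the tool's axes as they then stand; what a row does not reach is not made up. A row lasts 1/8 s, in which the tool goes at most 62.5 mm and 10.7 degrees, less where a joint would pass 70% of its speed; a pose out of reach is approached as far as the arm can. A call with a gripper value outside its range is refused whole. The fingers move at their own pace and stop on an object; "squeeze" is the grip in N (left out, the last holds). Time passes only in rows, so rows that do not move let the fingers close, or fill a call up. It gives the time, the measured TCP pose, the force, the opening and the grip force at its end, in the units of the state.
- ctrl.sense(): the state, without advancing time (a new reading comes with each control period).
- ctrl.capture(name): name is "scene" or "top" or "wrist"; returns a dict with "img" (420x560x3 uint8, red, green, blue), "camera_matrix" (3x3 intrinsics, pixels), "R" (3x3) and "t" (3): a world point X has camera coordinates R X + t. Camera axes: x right, y down, z forward; pixel columns grow to the right and rows downward; lengths in mm; the calibration is good to about 2 mm. A picture is of the moment at which its call begins. There is no depth.
- ctrl.finish_job(): hands the job in; it is judged then, once.
Trained networks look in a picture, given as the dict that the camera call returned (one of the last four; its "shot" number tells which), for a name from the list of things; names that differ only in an ending like _2 or _b are one class to them, and where a whole thing is asked for, a point or a joint stands for the part that bears it (a point fixed in the world has none). Each returns a list of dicts, best first, with "score" (0 to 1); they miss things now and then, are a little off and sometimes report something else, mostly with a low value. They report only what shows in the picture. A call takes as long as a camera call. They do not tell look-alikes from the thing itself.
- ctrl.boxes_of(query, picture): "extent" ([left, top, width, height] in pixels, round what is visible of it).
- ctrl.landmark_of(query, picture): "point" ([column, row] in pixels: a listed point, or the origin of a listed thing).
The state is a dict: "time_s": time; "joints": joint angles; "dq": joint speeds; "tau": joint torques, N m; "eef_pos": TCP position; "ee_rot": TCP orientation; "force": force on the tool from outside, world axes, zero at the start; "wrist_torque": the same for the moment, N m; "grip_width": opening from 0.0 (shut) to 1.0 (fully open); "grip_force": force on a finger pad.
Only numpy, scipy, OpenCV 4.12 (cv2) and the standard library are available. Lean on these libraries where they do the work, as an engineer would, in place of code of your own. Each camera call takes 0.05 s, during which the arm holds its last target. There are 200 camera calls.

## Working session

There is one attempt and no reset: what is moved stays moved. The work goes in short steps, Python scripts to look and compute and a tool call to move; the robot and the scene stay as the last step left them, time stands still between calls to the robot, and variables do not carry over. Pictures are saved under pics/ and viewed, at most 12 in all, crops included, and the job is handed in when it is done.

Besides the shell and the picture viewer there is one more tool, called after "Request:" as a command line: name --pt "numbers of a row" for each row, then --argument value for the rest. send_rows: Moves the arm, as the interface text tells. Its arguments: {"type":"object","properties":{"targets":{"type":"array"},"squeeze":{"type":"number"}},"required":["targets"]}

```bash
mkdir -p pics; ls
cat > h.py <<'E'
import numpy as np, cv2
from rig import ctrl
def save(p,n): cv2.imwrite(f'pics/{n}.png',p['img'][:,:,::-1])
def ray(p,uv):
    K,R,t=map(np.array,(p['camera_matrix'],p['R'],p['t']))
    d=R.T@np.linalg.solve(K,[uv[0],uv[1],1]); return -R.T@t,d/np.linalg.norm(d)
def onz(p,uv,z):
    o,d=ray(p,uv); return o+d*(z-o[2])/d[2]
def tri(rs):
    A=np.zeros((3,3));b=np.zeros(3)
    for o,d in rs:
        M=np.eye(3)-np.outer(d,d);A+=M;b+=M@o
    x=np.linalg.solve(A,b); return x,[round(float(np.linalg.norm((np.eye(3)-np.outer(d,d))@(x-o))),1) for o,d in rs]
def proj(p,X):
    K,R,t=map(np.array,(p['camera_matrix'],p['R'],p['t'])); c=K@(R@np.array(X,float)+t); return c[:2]/c[2]
E
python3 - <<'E'
from h import *
np.set_printoptions(precision=1,suppress=True)
ps={}
for c in ('scene','top'):
    p=ctrl.capture(c); ps[c]=p; save(p,c+'0'); print(c,p['img'].shape,ray(p,(280,210)))
    for q in ['nozzle','nozzle_mouth','extractor','cradle','clip_a','gate_handle','rasp','tin','drum','brush']:
        print(q,[(round(d['score'],2),np.array(d['point']).round(0).tolist()) for d in ctrl.landmark_of(q,p)][:4])
print(ctrl.sense())
E
```

```text
pics
scene (420, 560, 3) (array([1187. ,  427.6,  701.5]), array([-0.7, -0.4, -0.6]))
nozzle [(0.8, [251.0, 209.0]), (0.63, [384.0, 269.0]), (0.57, [414.0, 208.0])]
nozzle_mouth [(0.96, [423.0, 269.0]), (0.63, [221.0, 202.0])]
extractor [(0.62, [241.0, 282.0]), (0.15, [252.0, 257.0])]
cradle [(0.66, [266.0, 258.0])]
clip_a [(0.79, [254.0, 255.0]), (0.65, [275.0, 265.0])]
gate_handle [(0.88, [221.0, 228.0])]
rasp [(0.68, [188.0, 207.0])]
tin [(0.68, [412.0, 344.0])]
drum [(0.9, [289.0, 235.0])]
brush [(0.67, [136.0, 236.0])]
top (420, 560, 3) (array([ 187.9,   14.4, 1386.2]), array([ 0.2,  0. , -1. ]))
nozzle [(0.64, [334.0, 229.0]), (0.57, [199.0, 210.0])]
nozzle_mouth [(0.98, [194.0, 257.0]), (0.83, [363.0, 222.0]), (0.69, [174.0, 218.0]), (0.28, [259.0, 142.0])]
extractor [(0.97, [291.0, 151.0]), (0.31, [289.0, 212.0])]
cradle [(0.61, [272.0, 143.0])]
clip_a [(0.93, [280.0, 144.0]), (0.78, [260.0, 143.0])]
gate_handle [(0.78, [316.0, 163.0])]
rasp [(0.6, [391.0, 210.0])]
tin [(0.78, [171.0, 159.0])]
drum [(0.64, [290.0, 211.0])]
brush [(0.81, [396.0, 152.0])]
{'time_s': 1.1, 'joints': array([ 1.1,  0.3,  1.5,  0. ,  1.3, -0.2]), 'dq': array([ 0.,  0.,  0.,  0., -0., -0.]), 'tau': array([  0. , -41.2, -26. ,  -0. ,   0. ,  -0. ]), 'eef_pos': array([146.5, 504.2, 231.3]), 'ee_rot': array([-0. ,  0.1,  1. , -0. ]), 'force': array([-0. , -0.1, -0.1]), 'wrist_torque': array([-0.,  0.,  0.]), 'grip_force': 0.0, 'grip_width': 0.9999964071269284}
```

Run:
```python
import cv2
a=cv2.imread('pics/top0.png')[90:330,120:460]
cv2.imwrite('pics/topc.png',cv2.resize(a,None,fx=2.3,fy=2.3,interpolation=cv2.INTER_CUBIC))
```

```text
(no output)
```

View pics/scene0.png

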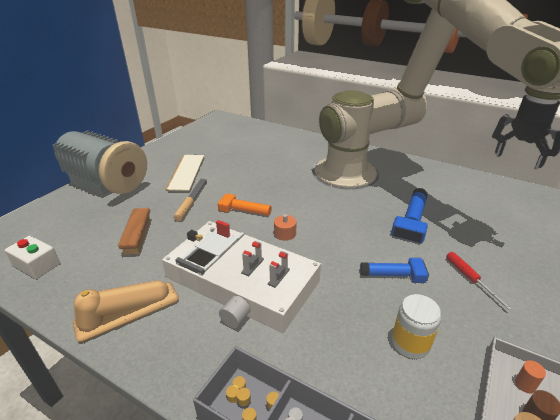

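View pics/topc.png

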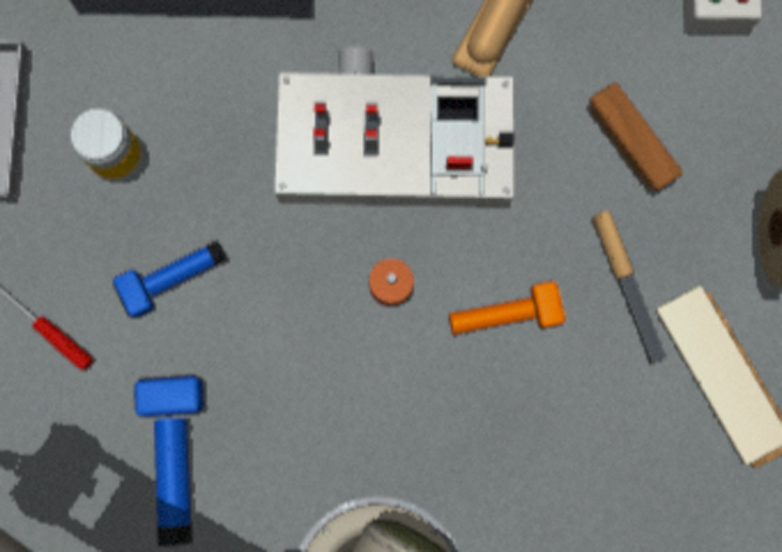

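The scene view shows the small blue nozzle at about (395,269), with its mouth to the right, and the larger look-alike at (412,215). In the top view (full pixels) the small one has its band at (214,200) and its mouth at (178,218). The clips are at about (260,144) and (281,144), and the red handle is at (320,160).

Run:
```python
from h import *
np.set_printoptions(precision=1,suppress=True)
s=ctrl.capture('scene');t=ctrl.capture('top')
def L(q,p,near):
    c=[np.array(d['point']) for d in ctrl.landmark_of(q,p)]
    return min(c,key=lambda u:np.linalg.norm(u-near))
for q,a,b in [('nozzle',(384,269),(199,210)),('nozzle_mouth',(423,269),(174,218)),('cradle',(266,258),(272,143)),('clip_a',(254,255),(280,144)),('clip_b',(275,265),(260,143)),('gate_handle',(221,228),(316,163)),('extractor',(241,282),(291,151)),('drum',(289,235),(290,211)),('tin',(412,344),(171,159))]:
    try:
        u,v=L(q,s,a),L(q,t,b); print(q,u,v,*tri([ray(s,u),ray(t,v)]))
    except Exception as e: print(q,e)
def mask(p,lo,hi,box):
    h=cv2.cvtColor(p['img'],cv2.COLOR_RGB2HSV); m=cv2.inRange(h,lo,hi); z=np.zeros_like(m); x0,y0,x1,y1=box; z[y0:y1,x0:x1]=m[y0:y1,x0:x1]; return z
m=mask(t,(100,120,60),(130,255,255),(160,190,225,232))
r,c=np.nonzero(m);P=np.array([onz(t,(x,y),16)[:2] for x,y in zip(c,r)])
mu=P.mean(0);w,V=np.linalg.eigh(np.cov((P-mu).T));a=V[:,1]; a*=np.sign(a[1]); pr=(P-mu)@a
print('blue',len(P),mu,'axis',a,np.degrees(np.arctan2(a[1],a[0])),pr.min(),pr.max(),'mouth end',mu+a*pr.max())
# deck corners
m=(t['img'].min(2)>165).astype('uint8'); m[:, :235]=0;m[:,345:]=0;m[:115]=0;m[182:]=0
cs=max(cv2.findContours(m,0,2)[0],key=cv2.contourArea); rr=cv2.minAreaRect(cs);bx=cv2.boxPoints(rr)
Q=np.array([onz(t,u,60) for u in bx]);print('deck',Q,Q.mean(0),np.linalg.norm(Q[0]-Q[1]),np.linalg.norm(Q[2]-Q[1]))
```

```text
nozzle [384.4 268.6] [198.3 210.1] [431.7 292.    9.7] [4.0, 4.0]
nozzle_mouth [424.4 269.7] [174.1 221.6] [389.3 376.4  11.4] [2.1, 2.1]
cradle [267.8 257.7] [272.4 144.7] [631.1  55.6  97.7] [6.3, 6.3]
clip_a [254.  253.6] [279.4 142.7] [638.7  28.8 103.2] [1.3, 1.3]
clip_b [277.3 265.7] [259.2 145.2] [634.5  91.9  91.2] [1.3, 1.3]
gate_handle [226.1 224.6] [317.2 163.5] [575.2 -96.1  97.1] [1.7, 1.7]
extractor [239.6 282.1] [293.8 153.5] [640.6 -20.4 -12.5] [2.1, 2.1]
drum min() iterable argument is empty
tin [412.6 340.3] [170.3 162.1] [600.2 406.4  -6.2] [1.0, 1.0]
blue 532 [423.4 326.4] axis [-0.5  0.9] 118.07283286976475 -84.95253287129084 60.56646260662819 mouth end [394.9 379.8]
deck [[ 546.4  156.5   60. ]
 [ 726.8  160.3   60. ]
 [ 727.3 -183.    60. ]
 [ 547.3 -179.2   60. ]] [636.9 -11.3  60. ] 180.40280396340273 343.31122421532774
```

```bash
cat >> h.py <<'E'
from scipy.spatial.transform import Rotation as Ro
def tool():
    s=ctrl.sense();w,x,y,z=s['ee_rot']; return s,np.array(s['eef_pos']),Ro.from_quat([x,y,z,w])
def delta(X,yaw):   # yaw = world heading (deg) of tool x, tool straight down
    s,p,R=tool(); h=np.radians(yaw)
    G=Ro.from_matrix(np.array([[np.cos(h),np.sin(h),0],[np.sin(h),-np.cos(h),0],[0,0,-1]]))
    sh=R.inv().apply(np.array(X,float)-p); tv=(R.inv()*G).as_rotvec()
    print('t',round(s['time_s'],2),'at',p.round(1),'shift mm',sh.round(1),'turn',tv.round(3),'then-turned shift',G.inv().apply(np.array(X,float)-p).round(1))
def state():
    s,p,R=tool();x=R.as_matrix()[:,0]
    print('t',round(s['time_s'],2),'tcp',p.round(1),'xhead',round(np.degrees(np.arctan2(x[1],x[0])),2),'z',R.as_matrix()[:,2].round(3),'F',np.round(s['force'],1),'w',round(s['grip_width'],3),'gf',round(s['grip_force'],1),'q',np.round(s['joints'],2))
E
python3 - <<'E'
from h import *
np.set_printoptions(precision=1,suppress=True)
state()
for y in (90,-90): delta([560,60,300],y)
for y in (118,-62): delta([442,292,200],y)
p=ctrl.capture('wrist'); R=np.array(p['R']);c,d=ray(p,(280,210));_,pp,T=tool()
print('cam in tool',T.inv().apply(c-pp),'look',T.inv().apply(d),p['camera_matrix'])
E
```

```text
t 2.1 tcp [146.5 504.2 231.3] xhead 163.8 z [ 0.  0. -1.] F [-0.  -0.3  0.1] w 1.003 gf 0.0 q [ 1.1  0.3  1.5 -0.   1.3 -0.2]
t 2.1 at [146.5 504.2 231.3] shift mm [-521.  -311.1  -68.7] turn [0.  0.  1.3] then-turned shift [-444.2  413.5  -68.7]
t 2.1 at [146.5 504.2 231.3] shift mm [-521.  -311.1  -68.7] turn [-0.   0.  -1.9] then-turned shift [ 444.2 -413.5  -68.7]
t 2.1 at [146.5 504.2 231.3] shift mm [-342.9 -121.3   31.3] turn [0.  0.  0.8] then-turned shift [-326.   161.3   31.3]
t 2.1 at [146.5 504.2 231.3] shift mm [-342.9 -121.3   31.3] turn [-0.   0.  -2.3] then-turned shift [ 326.  -161.3   31.3]
cam in tool [  69.2    1.4 -144.2] look [-0.3 -0.   1. ] [[313.4   0.  284.2]
 [  0.  313.4 206.4]
 [  0.    0.    1. ]]
```

Request:
send_rows --pt "-1 0 0 0 0 0 0.185" --pt "-1 0 0 0 0 0 0.185" --pt "-1 0 0 0 0 0 0.185" --pt "-1 0 0 0 0 0 0.185" --pt "-1 -0.055 0.024 0 0 0 0" --pt "-1 -0.055 0.024 0 0 0 0" --pt "-1 -0.055 0.024 0 0 0 0" --pt "-1 -0.055 0.024 0 0 0 0" --pt "-1 -0.055 0.024 0 0 0 0" --pt "-1 -0.055 0.024 0 0 0 0"

```text
time_s: 3.4
eef_pos: [442.8, 296.1, 231.4]
ee_rot: [0.0, 0.489, 0.872, 0.0]
force: [0.2, 1.6, -0.9]
grip_width: 1.003
grip_force: 0.0
```

Run:
```python
from h import *
np.set_printoptions(precision=1,suppress=True)
state()
p=ctrl.capture('wrist'); save(p,'w1')
for q in ('nozzle','nozzle_mouth'): print(q,[(round(d['score'],2),np.array(d['point']),onz(p,d['point'],16)) for d in ctrl.landmark_of(q,p)])
delta([600,20,260],90)
```

```text
t 3.4 tcp [442.8 296.1 231.4] xhead 121.39 z [ 0.  0. -1.] F [ 0.2  1.6 -0.9] w 1.003 gf 0.0 q [ 0.4  0.3  1.5  0.   1.3 -0.2]
nozzle [(0.93, array([21.4, 31.1]), array([132.7, 288.7,  16. ])), (0.73, array([281. , 183.7]), array([443.4, 290.9,  16. ])), (0.64, array([282.1,  90.5]), array([391.3, 379.2,  16. ])), (0.62, array([ 89., 419.]), array([ 384.7, -159.6,   16. ]))]
nozzle_mouth [(0.87, array([154.5,  99.3]), array([277.6, 299.3,  16. ])), (0.65, array([283.2,  90.5]), array([392.3, 379.8,  16. ]))]
t 3.55 at [442.9 295.9 230.9] shift mm [-317.4   -8.5  -29.1] turn [-0.   0.   0.5] then-turned shift [-275.9  157.1  -29.1]
```

View pics/w1.png

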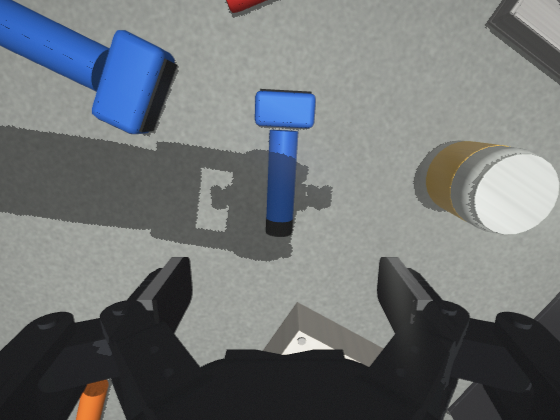

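The wrist view shows the small nozzle centred. Its tube runs from the band at (279,228) up to the mouth at (285,92), agreeing with the landmark at (443,291). Next I look at the manifold from above.

Request:
send_rows --pt "-1 0 0 0 0 0 0.182" --pt "-1 0 0 0 0 0 0.182" --pt "-1 0 0 0 0 0 0.183" --pt "-1 -0.046 0.026 -0.005 0 0 0" --pt "-1 -0.046 0.026 -0.005 0 0 0" --pt "-1 -0.046 0.026 -0.005 0 0 0" --pt "-1 -0.046 0.026 -0.005 0 0 0" --pt "-1 -0.046 0.026 -0.005 0 0 0" --pt "-1 -0.046 0.026 -0.005 0 0 0" --pt "-1 0 0 0 0 0 0"

```text
time_s: 4.8
eef_pos: [598.3, 20.0, 261.0]
ee_rot: [0.0, 0.708, 0.707, -0.0]
force: [-1.1, 1.6, 0.7]
grip_width: 1.003
grip_force: 0.0
```

```bash
cat > ex.py <<'E'
from h import *
import sys,pickle
np.set_printoptions(precision=1,suppress=True)
state()
p=ctrl.capture('wrist'); n=sys.argv[1]; save(p,n); pickle.dump(p,open(n+'.pkl','wb'))
for q,z in (('cradle',100),('clip_a',100),('gate_handle',90),('extractor',0),('nozzle',16)): print(q,[(round(d['score'],2),np.array(d['point']),onz(p,d['point'],z)) for d in ctrl.landmark_of(q,p)])
E
python3 ex.py w2
```

```text
t 4.8 tcp [598.3  20.  261. ] xhead 89.91 z [-0. -0. -1.] F [-1.1  1.6  0.7] w 1.003 gf 0.0 q [-0.2  0.5  1.2 -0.   1.5 -0.2]
cradle [(0.69, array([321.9, 147.9]), array([635.4,  62.3, 100. ]))]
clip_a [(0.97, array([324.5, 185.5]), array([639.2,  25.4, 100. ])), (0.78, array([326.6, 111.1]), array([638.8,  96.1, 100. ]))]
gate_handle [(0.74, array([263.3, 293.6]), array([ 575.2, -101.9,   90. ]))]
extractor [(0.76, array([314.3, 199. ]), array([639.3, -14.4,   0. ]))]
nozzle [(0.9, array([131.2, 298.3]), array([ 383.6, -154.1,   16. ]))]
```

View pics/w2.png

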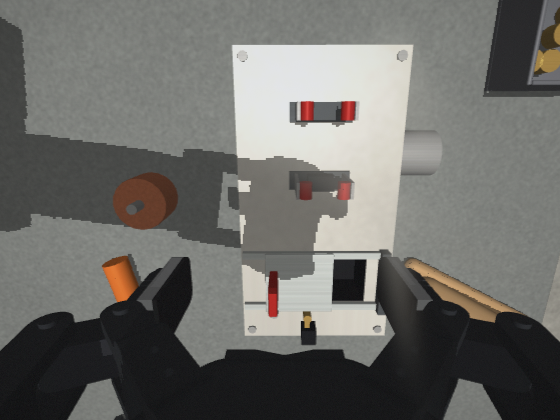

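The wrist view shows the clip roller pairs at about (307/348,111) and (305/345,190). The gate handle is red at (273,293), with the port at (350,280) to its right, and the drum is at (145,200).

```bash
cat > red.py <<'E'
from h import *
import pickle,sys
np.set_printoptions(precision=1,suppress=True)
p=pickle.load(open(sys.argv[1],'rb'))
h=cv2.cvtColor(p['img'],cv2.COLOR_RGB2HSV); m=cv2.inRange(h,(0,150,70),(8,255,255))|cv2.inRange(h,(172,150,70),(180,255,255))
n,l,st,c=cv2.connectedComponentsWithStats(m)
for i in range(1,n):
    if st[i,4]>60: x,y,w,hh,a=st[i]; print((x,y,w,hh),a,c[i],'z115',onz(p,c[i],115),'corners z115',onz(p,(x-.5,y-.5),115)[:2],onz(p,(x+w-.5,y+hh-.5),115)[:2])
K=p['img'].astype(int); g=cv2.GaussianBlur(p['img'],(3,3),0).min(2).astype(int)
# deck edges: left side (front edge, x-) and right side
def edge(rows,c0,c1):
    L=[]
    for r in rows:
        d=np.diff(g[r,c0:c1]); k=np.abs(d).argmax(); L.append(onz(p,(c0+k+.5,r),60)[:2])
    L=np.array(L); f=np.polyfit(L[:,1],L[:,0],1); return L,f
for nm,(a,b) in {'front':(225,252),'back':(385,420)}.items():
    L,f=edge(range(60,130),a,b); r=L[:,0]-np.polyval(f,L[:,1]); k=abs(r)<3; f=np.polyfit(L[k,1],L[k,0],1); print(nm,'x at y=60',np.polyval(f,60),'yaw deg',-np.degrees(np.arctan(f[0])),k.sum())
E
python3 red.py w2.pkl
python3 - <<'E'
from h import *
delta([443,291,120],119.7)
E
```

```text
(np.int32(301), np.int32(102), np.int32(12), np.int32(18)) 216 [306.5 110.5] z115 [619.   96.4 115. ] corners z115 [613.6 103.9] [624.5  88.7]
(np.int32(341), np.int32(102), np.int32(14), np.int32(18)) 236 [347.4 110.5] z115 [655.3  96.3 115. ] corners z115 [648.7 103.9] [662.   88.6]
(np.int32(269), np.int32(272), np.int32(8), np.int32(45)) 351 [272.6 294.3] z115 [586.8 -87.4 115. ] corners z115 [582.9 -61.1] [ 590.7 -114.3]
front x at y=60 546.9556619711722 yaw deg 0.05264241735307634 70
back x at y=60 727.8663407276179 yaw deg -0.12134367359359144 70
t 5.1 at [597.2  23.  261.5] shift mm [ 268.4 -153.5  141.5] turn [ 0.    -0.    -0.516] then-turned shift [309.2  -1.2 141.5]
```

Request:
send_rows --pt "-1 0 0 0 0 0 -0.172" --pt "-1 0 0 0 0 0 -0.172" --pt "-1 0 0 0 0 0 -0.172" --pt "-1 0.0515 0 0.0235 0 0 0" --pt "-1 0.0515 0 0.0235 0 0 0" --pt "-1 0.0515 0 0.0235 0 0 0" --pt "-1 0.0515 0 0.0235 0 0 0" --pt "-1 0.0515 0 0.0235 0 0 0" --pt "-1 0.0515 0 0.0235 0 0 0" --pt "-1 0 0 0 0 0 0"

```text
time_s: 6.35
eef_pos: [441.7, 292.8, 118.9]
ee_rot: [-0.001, 0.501, 0.866, -0.001]
force: [1.0, -0.6, -0.1]
grip_width: 1.004
grip_force: 0.0
```

```bash
cat > nz.py <<'E'
from h import *
import pickle,sys
np.set_printoptions(precision=1,suppress=True)
state(); p=ctrl.capture('wrist'); n=sys.argv[1]; save(p,n); pickle.dump(p,open(n+'.pkl','wb')); state()
for q in ('nozzle','nozzle_mouth'): print(q,[(round(d['score'],2),np.array(d['point']),onz(p,d['point'],16)) for d in ctrl.landmark_of(q,p)])
h=cv2.cvtColor(p['img'],cv2.COLOR_RGB2HSV); m=cv2.inRange(h,(100,120,40),(130,255,255))
k,l,st,c=cv2.connectedComponentsWithStats(m)
for i in range(1,k):
    if st[i,4]>500: x,y,w,hh,a=st[i]; print((x,y,w,hh),a,'top',onz(p,(x+w/2,y),16),'bottom',onz(p,(x+w/2,y+hh),16))
# tube edges per row
P=[]
for r in range(0,260,4):
    cs=np.nonzero(m[r,200:360])[0]
    if len(cs)>10: P.append((r,cs.min()+200,cs.max()+201))
P=np.array(P)
for r,a,b in P: A,B=onz(p,(a,r),16),onz(p,(b,r),16); print(r,a,b,((A+B)/2)[:2],round(float(np.linalg.norm(A-B)),1))
E
python3 nz.py w3
```

```text
t 6.35 tcp [441.7 292.8 118.9] xhead 119.93 z [-0. -0. -1.] F [ 1.  -0.6 -0.1] w 1.004 gf 0.0 q [ 0.4  0.4  1.6  0.   1.1 -0.2]
t 6.4 tcp [443.5 291.6 120. ] xhead 119.83 z [-0. -0. -1.] F [-0.3 -0.   0.7] w 0.998 gf 0.0 q [ 0.4  0.4  1.6 -0.   1.1 -0.2]
nozzle []
nozzle_mouth [(0.92, array([97.5, 91.8]), array([278.2, 300.7,  16. ])), (0.81, array([287. ,  76.9]), array([395.2, 379.8,  16. ]))]
(np.int32(0), np.int32(0), np.int32(123), np.int32(145)) 11763 top [235.2 344.9  16. ] bottom [267.8 249.7  16. ]
(np.int32(242), np.int32(75), np.int32(90), np.int32(54)) 4568 top [394.5 381.   16. ] bottom [413.8 347.7  16. ]
(np.int32(264), np.int32(133), np.int32(42), np.int32(132)) 5045 top [413.9 344.4  16. ] bottom [469.6 247.8  16. ]
76 246 308 [388.5 376.7] 45.5
80 243 330 [395.9 377.8] 64.0
84 242 331 [397.3 375.4] 65.7
88 242 332 [399.  373.2] 66.6
92 242 331 [400.1 370.6] 66.1
96 242 331 [401.5 368.2] 66.3
100 242 331 [402.9 365.7] 66.5
104 242 331 [404.3 363.3] 66.8
108 242 330 [405.4 360.6] 66.2
112 242 330 [406.9 358.1] 66.5
116 242 330 [408.3 355.6] 66.7
120 243 329 [409.8 353
[... 331 characters left out ...]
[427.1 320.7] 30.9
172 265 304 [428.7 318. ] 31.0
176 265 304 [430.3 315.2] 31.1
180 265 304 [431.9 312.4] 31.2
184 265 304 [433.5 309.5] 31.3
188 265 303 [434.8 306.5] 30.6
192 264 303 [436.1 303.4] 31.6
196 264 303 [437.8 300.5] 31.7
200 264 303 [439.4 297.6] 31.8
204 264 303 [441.1 294.7] 31.9
208 264 303 [442.8 291.7] 32.0
212 264 303 [444.5 288.8] 32.1
216 264 303 [446.3 285.8] 32.3
220 264 302 [447.6 282.5] 31.5
224 264 302 [449.4 279.5] 31.7
228 264 302 [451.1 276.4] 31.8
232 264 302 [452.9 273.3] 31.9
236 264 302 [454.7 270.2] 32.0
240 264 301 [456.1 266.9] 31.3
244 264 301 [457.9 263.7] 31.4
248 264 301 [459.8 260.6] 31.5
252 264 301 [461.6 257.3] 31.6
256 264 301 [463.5 254.1] 31.8
```

Request:
send_rows --pt "-1 0 0 0.03 0 0 0.023" --pt "-1 0 0 0.03 0 0 0" --pt "-1 0 0 0.03 0 0 0" --pt "-1 0 0 0.026 0 0 0" --pt "-1 0 0 0 0 0 0" --pt "1 0 0 0 0 0 0" --pt "1 0 0 0 0 0 0" --pt "1 0 0 0 0 0 0" --pt "1 0 0 0 0 0 0" --pt "1 0 0 0 0 0 0" --squeeze 90

```text
time_s: 7.75
eef_pos: [445.6, 290.5, 5.6]
ee_rot: [0.001, 0.513, 0.859, 0.001]
force: [-1.3, -0.8, 7.9]
grip_width: 0.338
grip_force: 88.1
```

Run:
```python
from h import *
state()
```

```text
t 7.75 tcp [445.6 290.5   5.6] xhead 118.32 z [ 0.002  0.001 -1.   ] F [-1.3 -0.8  7.9] w 0.338 gf 88.1 q [ 0.36  0.62  1.7  -0.    0.82 -0.14]
```

Request:
send_rows --pt "1 0 0 -0.02 0 0 0" --pt "1 0 0 -0.03 0 0 0" --pt "1 0 0 -0.04 0 0 0" --pt "1 0 0 -0.04 0 0 0" --pt "1 0 0 -0.04 0 0 0" --pt "1 0 0 0 0 0 0.166" --pt "1 0 0 0 0 0 0.166" --pt "1 0 0 0 0 0 0.165" --pt "1 0 0 0 0 0 0" --pt "1 0 0 0 0 0 0"

```text
time_s: 9.0
eef_pos: [444.8, 290.2, 174.3]
ee_rot: [0.0, 0.707, 0.707, -0.0]
force: [-0.5, -0.2, -1.9]
grip_width: 0.34
grip_force: 88.8
```

Run:
```python
from h import *
import pickle
state(); p=ctrl.capture('wrist'); state(); save(p,'w4'); pickle.dump(p,open('w4.pkl','wb'))
for q in ('nozzle','nozzle_mouth'): print(q,[(round(d['score'],2),np.array(d['point']).round(1)) for d in ctrl.landmark_of(q,p)])
delta([637.3,60.5,175],90)
```

```text
t 9.0 tcp [444.8 290.2 174.3] xhead 90.01 z [-0. -0. -1.] F [-0.5 -0.2 -1.9] w 0.34 gf 88.8 q [ 0.36  0.38  1.56 -0.    1.2   0.36]
t 9.05 tcp [444.8 290.2 174.3] xhead 89.98 z [-0. -0. -1.] F [-0.1  0.4 -1.6] w 0.341 gf 88.8 q [ 0.36  0.38  1.56 -0.    1.2   0.36]
nozzle [(0.68, array([283.6, 268.6]))]
nozzle_mouth [(0.67, array([111.4, 184.2])), (0.63, array([273.9,  25.7]))]
t 9.15 at [444.9 290.2 174.3] shift mm [-229.5  192.8   -0.7] turn [-0.     0.    -0.001] then-turned shift [-229.7  192.4   -0.7]
```

View pics/w4.png

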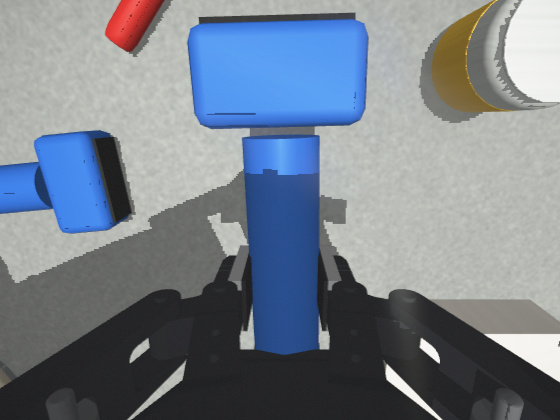

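The nozzle is held squarely. Its tube is at columns 244–320 at row 140 and about 254–319 at row 340, and the mouth box spans 190–367. The tilt in yaw is small; I compute it next.

Run:
```python
from h import *
import pickle
np.set_printoptions(precision=1,suppress=True)
p=pickle.load(open('w4.pkl','rb'));_,pp,T=tool()
h=cv2.cvtColor(p['img'],cv2.COLOR_RGB2HSV); m=cv2.inRange(h,(100,120,30),(130,255,255))
for za in (8,11,14):
  L=[]
  for r in list(range(30,120,30))+list(range(145,345,20)):
    cs=np.nonzero(m[r,185:375])[0]; a,b=cs.min()+185,cs.max()+186
    zz=174.3+za
    A,B=[T.inv().apply(onz(p,(c,r),zz)-pp) for c in (a,b)]; L.append([r,*((A+B)/2)[:2],np.linalg.norm(A-B)])
  L=np.array(L); 
  if za==11: print(L)
  k=(L[:,0]>140)&(L[:,0]<240); f=np.polyfit(L[k,1],L[k,2],1);print(za,'width',L[k,3].mean(),'yaw in tool',np.degrees(np.arctan(f[0])),'y at x=0',f[1])
  for u in ((279,14),(279,20),(279,128),(282,137)): print(u,T.inv().apply(onz(p,u,174.3+za)-pp),T.inv().apply(onz(p,u,174.3+za+16)-pp))
```

```text
8 width 32.70915377484261 yaw in tool -1.6758910648763907 y at x=0 0.8231817991241852
(279, 14) [108.9  -1.6  -8. ] [104.4  -1.3 -24. ]
(279, 20) [106.8  -1.6  -8. ] [102.6  -1.4 -24. ]
(279, 128) [66.3 -1.7 -8. ] [ 66.8  -1.5 -24. ]
(282, 137) [62.6 -0.4 -8. ] [ 63.5  -0.3 -24. ]
[[ 30.  102.6  -1.9  67. ]
 [ 60.   92.1  -2.   69.4]
 [ 90.   81.1  -1.6  69.5]
 [145.   59.5  -0.8  31.8]
 [165.   51.1  -0.6  31.9]
 [185.   42.4  -0.4  32.1]
 [205.   33.4  -0.2  32.2]
 [225.   24.1   0.2  31.9]
 [245.   14.4   0.5  32.1]
 [265.    4.4   0.7  31.3]
 [285.   -6.1   1.   31.4]
 [305.  -17.    1.2  31.5]
 [325.  -28.3   1.5  31.7]]
11 width 31.988764265256634 yaw in tool -1.675891064876347 y at x=0 0.8583176526081896
(279, 14) [108.   -1.5 -11. ] [103.5  -1.3 -27. ]
(279, 20) [106.   -1.5 -11. ] [101.8  -1.3 -27. ]
(279, 128) [ 66.4  -1.7 -11. ] [ 66.9  -1.4 -27. ]
(282, 137) [ 62.8  -0.4 -11. ] [ 63.7  -0.3 -27. ]
14 width 31.268374755670656 yaw in tool -1.6758910648763758 y at x=0 0.8934535060922472
(279, 14) [107.2  -1.5 -14. ] [102.7  -1.3 -30. ]
(279, 20) [105.2  -1.5 -14. ] [101.   -1.3 -30. ]
(279, 128) [ 66.5  -1.6 -14. ] [ 67.   -1.4 -30. ]
(282, 137) [ 63.   -0.4 -14. ] [ 63.9  -0.3 -30. ]
```

Request:
send_rows --pt "1 -0.034 0.028 0 0 0 0.015" --pt "1 -0.034 0.028 0 0 0 0" --pt "1 -0.034 0.028 0 0 0 0" --pt "1 -0.034 0.028 0 0 0 0" --pt "1 -0.034 0.028 0 0 0 0" --pt "1 -0.034 0.028 0 0 0 0" --pt "1 -0.028 0.024 0 0 0 0" --pt "1 0 0 0 0 0 0" --pt "1 0 0 0 0 0 0" --pt "1 0 0 0 0 0 0"

```text
time_s: 10.4
eef_pos: [632.8, 56.1, 174.5]
ee_rot: [-0.0, 0.713, 0.701, 0.0]
force: [-0.2, 0.4, -1.3]
grip_width: 0.338
grip_force: 89.0
```

```bash
python3 ex.py w5; python3 red.py w5.pkl | head -8
python3 - <<'E'
from h import *
import pickle
s=ctrl.capture('scene');t=ctrl.capture('top');save(s,'s5');save(t,'t5')
np.set_printoptions(precision=1,suppress=True)
for n,p in(('s',s),('t',t)):
    for q in ('nozzle','nozzle_mouth','clip_a'): print(n,q,[(round(d['score'],2),np.array(d['point']).round(1)) for d in ctrl.landmark_of(q,p)])
h=cv2.cvtColor(t['img'],cv2.COLOR_RGB2HSV); m=cv2.inRange(h,(100,120,40),(130,255,255)); m[:100]=0;m[185:]=0
for r in range(100,185,3):
    pass
cs=np.argwhere(m); print(len(cs), [ (c,np.nonzero(m[:,c])[0].min(),np.nonzero(m[:,c])[0].max()+1, (lambda A,B:(((A+B)/2)[:2]))(onz(t,(c+.5,np.nonzero(m[:,c])[0].min()),186),onz(t,(c+.5,np.nonzero(m[:,c])[0].max()+1),186))) for c in np.unique(cs[:,1])[::3]])
E
```

```text
t 10.4 tcp [632.8  56.1 174.5] xhead 89.05 z [-0.  0. -1.] F [-0.2  0.4 -1.3] w 0.338 gf 89.0 q [-0.1  0.6  1.2  0.   1.3 -0.1]
cradle []
clip_a []
gate_handle []
extractor []
nozzle [(0.75, array([284.6, 269.8]), array([632.6, -29.4,  16. ]))]
front x at y=60 590.1788386530529 yaw deg -1.1090041179450716 41
back x at y=60 728.0447572133717 yaw deg 0.1921351083450224 60
s nozzle [(0.92, array([262.1, 228.2])), (0.69, array([414.2, 210.7])), (0.6, array([187.9, 207.5])), (0.58, array([250.2, 206.8]))]
s nozzle_mouth [(0.93, array([306.6, 241.3])), (0.84, array([220.6, 201.3])), (0.83, array([410. , 235.5]))]
s clip_a [(0.95, array([275.7, 267.2])), (0.67, array([252.8, 255.1]))]
t nozzle [(0.93, array([335., 228.]))]
t nozzle_mouth [(0.85, array([362.9, 220.9]))]
t clip_a [(0.69, array([280. , 145.2]))]
0 []
```

View pics/w5.png

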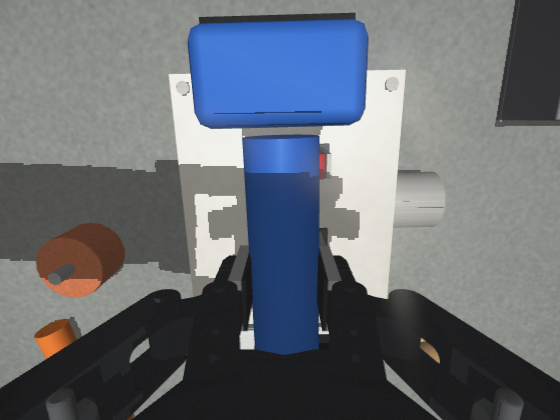

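The wrist view shows the tube (centre column 282) about 4–5 mm to the robot side of the clip line, since only the right-hand roller at (323,163) is visible. That matches the sensed TCP x of 632.8, so I correct it while lowering.

Request:
send_rows --pt "1 0.002 0.0045 0 0 0 0" --pt "1 0 0 0.01 0 0 0" --pt "1 0 0 0.012 0 0 0" --pt "1 0 0 0.012 0 0 0" --pt "1 0 0 0.012 0 0 0" --pt "1 0 0 0 0 0 0" --pt "1 0 0 0 0 0 0" --pt "1 0 0 0 0 0 0" --pt "1 0 0 0 0 0 0" --pt "1 0 0 0 0 0 0"

```text
time_s: 12.35
eef_pos: [637.8, 57.2, 128.5]
ee_rot: [0.0, 0.713, 0.701, 0.0]
force: [-0.6, -1.1, -1.4]
grip_width: 0.342
grip_force: 88.9
```

```bash
python3 - <<'E'
from h import *
import pickle
np.set_printoptions(precision=1,suppress=True)
state()
p=ctrl.capture('wrist');state();s=ctrl.capture('scene');state();save(p,'w6');save(s,'s6')
pickle.dump(p,open('w6.pkl','wb'));pickle.dump(s,open('s6.pkl','wb'))
a=s['img'][190:320,150:350]
b=p['img'][0:300,150:450]
out=np.zeros((600,800,3),'uint8'); A=cv2.resize(a,(500,325));out[:325,:500]=A; out[300:600,500:800]=b
cv2.imwrite('pics/c6.png',out[:,:,::-1])
for q in ('nozzle','nozzle_mouth','clip_a','cradle'): print(q,[(round(d['score'],2),np.array(d['point']).round(1)) for d in ctrl.landmark_of(q,s)])
E
python3 red.py w6.pkl
```

```text
t 12.35 tcp [637.8  57.2 128.5] xhead 88.97 z [ 0. -0. -1.] F [-0.6 -1.1 -1.4] w 0.342 gf 88.9 q [-0.1  0.7  1.2 -0.   1.2 -0.1]
t 12.4 tcp [637.8  57.2 128.4] xhead 88.97 z [ 0. -0. -1.] F [ 1.2 -0.6 -1.2] w 0.34 gf 88.9 q [-0.1  0.7  1.2 -0.   1.2 -0.1]
t 12.45 tcp [637.8  57.2 128.4] xhead 88.97 z [ 0. -0. -1.] F [ 1.3  0.  -2.4] w 0.342 gf 88.9 q [-0.1  0.7  1.2 -0.   1.2 -0.1]
nozzle [(0.83, array([415.5, 209.9])), (0.8, array([251.4, 207.5])), (0.73, array([261.7, 247.5]))]
nozzle_mouth [(0.74, array([411.6, 236.8])), (0.68, array([221.3, 204.4])), (0.61, array([305.2, 259.5]))]
clip_a [(0.92, array([276.3, 264.9])), (0.7, array([253.8, 257.1]))]
cradle [(0.97, array([266.2, 256.5]))]
(np.int32(233), np.int32(166), np.int32(13), np.int32(34)) 356 [238.7 182.6] z115 [615.9  96.1 115. ] corners z115 [613.2 104.9] [618.9  87.1]
front x at y=60 601.4046158181221 yaw deg -1.820809512198812 60
back x at y=60 765.0724091441747 yaw deg 30.23164598709877 35
```

View pics/c6.png

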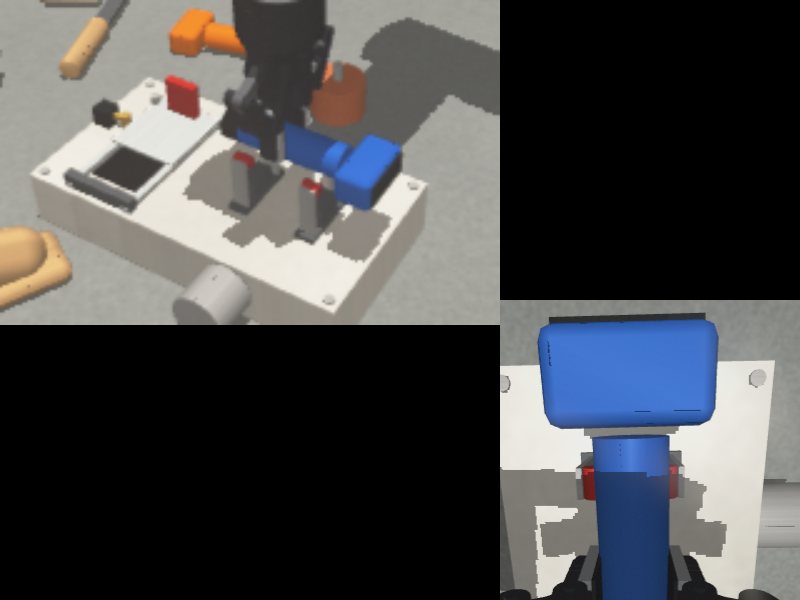

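Both rollers now show symmetrically either side of the tube (crop columns 588 and 676, tube centre 631), with the mouth to the left on the manifold. Pressing down.

Request:
send_rows --pt "1 0 0 0.007 0 0 0" --pt "1 0 0 0.007 0 0 0" --pt "1 0 0 0.006 0 0 0" --pt "1 0 0 0.005 0 0 0" --pt "1 0 0 0.004 0 0 0" --pt "1 0 0 0.004 0 0 0" --pt "1 0 0 0.003 0 0 0" --pt "1 0 0 0.002 0 0 0" --pt "1 0 0 0 0 0 0" --pt "1 0 0 0 0 0 0" --squeeze 110

```text
time_s: 13.9
eef_pos: [637.5, 57.2, 89.9]
ee_rot: [-0.0, 0.713, 0.701, -0.0]
force: [-3.5, 0.4, -5.6]
grip_width: 0.337
grip_force: 111.1
```

Run:
```python
from h import *
state()
```

```text
t 13.9 tcp [637.5  57.2  89.9] xhead 88.97 z [-0.001  0.    -1.   ] F [-3.5  0.4 -5.6] w 0.337 gf 111.1 q [-0.09  0.69  1.29  0.    1.16 -0.08]
```

Request:
send_rows --pt "1 0 0 0.0007 0 0 0" --pt "1 0 0 0.0008 0 0 0" --pt "1 0 0 0 0 0 0" --pt "1 0 0 0 0 0 0" --pt "1 0 0 0 0 0 0" --pt "1 0 0 0 0 0 0" --pt "1 0 0 0 0 0 0" --pt "1 0 0 0 0 0 0" --pt "1 0 0 0 0 0 0" --pt "1 0 0 0 0 0 0"

```text
time_s: 15.15
eef_pos: [637.7, 57.2, 89.7]
ee_rot: [0.0, 0.713, 0.701, 0.0]
force: [-6.7, -0.2, 3.2]
grip_width: 0.337
grip_force: 111.6
```

Run:
```python
from h import *
state();ctrl.capture('top');state()
```

```text
t 15.15 tcp [637.7  57.2  89.7] xhead 88.98 z [ 0. -0. -1.] F [-6.7 -0.2  3.2] w 0.337 gf 111.6 q [-0.09  0.69  1.29 -0.    1.16 -0.08]
t 15.2 tcp [637.7  57.2  89.7] xhead 88.98 z [ 0. -0. -1.] F [-6.6  0.1  2. ] w 0.334 gf 111.6 q [-0.09  0.69  1.29 -0.    1.16 -0.08]
```

Request:
send_rows --pt "-1 0 0 0 0 0 0" --pt "-1 0 0 0 0 0 0" --pt "-1 0 0 0 0 0 0" --pt "-1 0 0 0 0 0 0" --pt "-1 0 0 0 0 0 0" --pt "-1 0 0 -0.02 0 0 0" --pt "-1 0 0 -0.04 0 0 0" --pt "-1 0 0 -0.05 0 0 0" --pt "-1 0 0 -0.05 0 0 0" --pt "-1 0 0 0 0 0 0"

```text
time_s: 16.45
eef_pos: [639.0, 57.1, 253.3]
ee_rot: [0.003, 0.713, 0.701, 0.003]
force: [-0.3, -0.4, -0.4]
grip_width: 1.0
grip_force: 0.0
```

```bash
python3 - <<'E'
from h import *
import pickle
np.set_printoptions(precision=1,suppress=True)
state()
p=ctrl.capture('wrist');state();s=ctrl.capture('scene');save(p,'w7')
pickle.dump(p,open('w7.pkl','wb'));pickle.dump(s,open('s7.pkl','wb'))
A=cv2.resize(s['img'][190:320,150:350],(500,325)); b=p['img'][0:300,130:430]
out=np.zeros((325,800,3),'uint8'); out[:,:500]=A; out[:300,500:800]=b
cv2.imwrite('pics/c7.png',out[:,:,::-1])
for n,c in(('s',s),('w',p)):
  for q in ('nozzle','nozzle_mouth','clip_a','gate_handle'): print(n,q,[(round(d['score'],2),np.array(d['point']).round(1),onz(c,d['point'],90 if 'gate' in q else 100)) for d in ctrl.landmark_of(q,c)])
E
python3 red.py w7.pkl
```

```text
t 16.45 tcp [639.   57.1 253.3] xhead 88.97 z [ 0. -0. -1.] F [-0.3 -0.4 -0.4] w 1.0 gf 0.0 q [-0.1  0.6  1.1  0.   1.5 -0.1]
t 16.5 tcp [638.1  57.2 250.2] xhead 88.97 z [ 0. -0. -1.] F [-0.  -1.2 -1.4] w 0.997 gf 0.0 q [-0.1  0.6  1.1 -0.   1.5 -0.1]
s nozzle [(0.94, array([263.5, 256. ]), array([631.2,  51.4, 100. ])), (0.76, array([415.6, 211.7]), array([277.3, 310.2, 100. ])), (0.62, array([248. , 208.3]), array([490.5, -88.3, 100. ]))]
s nozzle_mouth [(0.79, array([303.6, 272.6]), array([632.8, 156.6, 100. ])), (0.75, array([409.4, 236.6]), array([391.6, 324.4, 100. ])), (0.66, array([222.5, 202.8]), array([ 503.9, -164.2,  100. ]))]
s clip_a [(0.8, array([274.9, 262.8]), array([637.6,  85.9, 100. ])), (0.62, array([265.2, 258.8]), array([637.3,  59.9, 100. ])), (0.56, array([250.4, 253.6]), array([639.4,  20.7, 100. ]))]
s gate_handle [(0.9, array([222.9, 226. ]), array([ 577.4, -107.5,   90. ]))]
w nozzle [(0.97, array([279.6, 190.1]), array([636.6,  59.7, 100. ])), (0.89, array([101.8, 331.2]), array([436.5, -96.2, 100. ]))]
w nozzle_mouth []
w clip_a [(0.98, array([280.9, 1
[... 181 characters left out ...]
p.int32(254), np.int32(147), np.int32(10), np.int32(17)) 131 [257.8 154.2] z115 [618.   96.4 115. ] corners z115 [614.5 103.2] [622.8  88. ]
(np.int32(256), np.int32(221), np.int32(13), np.int32(19)) 213 [262.  229.9] z115 [619.1  24.4 115. ] corners z115 [613.3  34. ] [625.   14.5]
(np.int32(294), np.int32(220), np.int32(12), np.int32(19)) 216 [299.6 229.1] z115 [655.1  24.5 115. ] corners z115 [649.3  34.3] [660.7  14.7]
(np.int32(232), np.int32(304), np.int32(13), np.int32(46)) 472 [237.9 326.9] z115 [589.8 -83.2 115. ] corners z115 [584.8 -55.1] [ 595.1 -111.7]
front x at y=60 599.4990912608064 yaw deg -0.07248155180021613 41
back x at y=60 756.5334099789242 yaw deg 1.1750231262212867 33
```

View pics/c7.png

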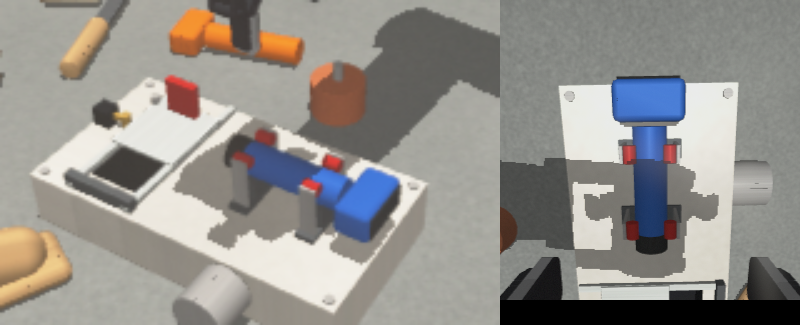

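The nozzle lies under both roller pairs, with clips at crop (640,152) and (650,228), the tube symmetric and the mouth away from the gate. The measured origin is (636.6,59.7) against a cradle of (637.3,60.4). Next is the gate.

Request:
send_rows --pt "1 -0.032 -0.02 0.02 0 0 -0.018" --pt "1 -0.032 -0.02 0.02 0 0 0" --pt "1 -0.032 -0.02 0.02 0 0 0" --pt "1 -0.032 -0.02 0.02 0 0 0" --pt "1 -0.03 -0.02 0.02 0 0 0" --pt "1 0 0 0 0 0 0" --pt "1 0 0 0.02 0 0 0" --pt "1 0 0 0.025 0 0 0" --pt "1 0 0 0.025 0 0 0" --pt "1 0 0 0 0 0 0"

```text
time_s: 18.2
eef_pos: [537.0, -99.6, 78.0]
ee_rot: [-0.001, 0.707, 0.707, -0.0]
force: [-0.2, 0.4, 0.9]
grip_width: -0.002
grip_force: 0.0
```

Run:
```python
from h import *
import pickle
np.set_printoptions(precision=1,suppress=True)
state()
p=ctrl.capture('wrist');state();s=ctrl.capture('scene')
A=cv2.resize(s['img'][190:320,150:350],(500,325)); b=p['img'][60:420,130:430]
out=np.zeros((360,800,3),'uint8'); out[:325,:500]=A; out[:,500:800]=b
cv2.imwrite('pics/c8.png',out[:,:,::-1])
for n,c in(('s',s),('w',p)):
  for q in ('nozzle','gate_handle'): print(n,q,[(round(d['score'],2),np.array(d['point']).round(1),onz(c,d['point'],90 if 'gate' in q else 100)) for d in ctrl.landmark_of(q,c)])
```

```text
t 18.2 tcp [537.  -99.6  78. ] xhead 90.04 z [-0.  0. -1.] F [-0.2  0.4  0.9] w -0.002 gf 0.0 q [-0.4  0.5  1.6  0.   1.  -0.4]
t 18.25 tcp [ 537.6 -100.    79.2] xhead 90.04 z [-0.  0. -1.] F [ 0.2 -0.3  1. ] w 0.0 gf 0.0 q [-0.4  0.5  1.6  0.   1.  -0.4]
s nozzle [(0.92, array([414.8, 209.6]), array([268.5, 305.8, 100. ])), (0.75, array([262.8, 258.1]), array([638. ,  53.9, 100. ]))]
s gate_handle [(0.89, array([222.7, 224.2]), array([ 571.5, -112.7,   90. ])), (0.74, array([133.9, 234.7]), array([ 717.2, -277.5,   90. ]))]
w nozzle [(0.75, array([ 74.3, 297.3]), array([ 444.9, -105.5,  100. ]))]
w gate_handle [(0.94, array([376.5, 274.8]), array([580.8, -99.7,  90. ]))]
```

View pics/c8.png

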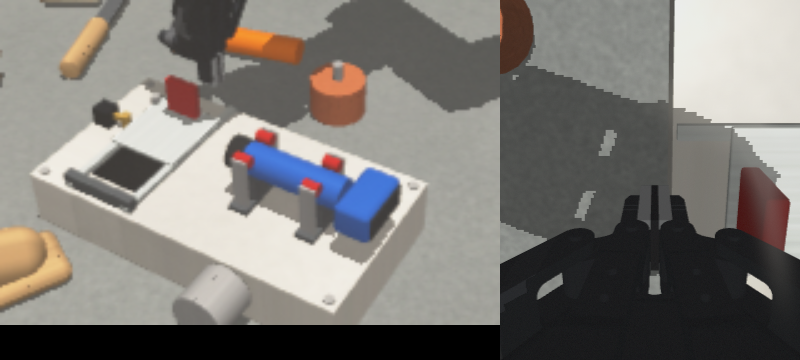

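The scene crop shows the nozzle seated with its mouth left and the gripper in front of the red handle. The wrist crop shows the handle at (765,225) and the shut fingers at columns 628–685, clear of it. I'll push gently and watch the force.

Request:
send_rows --pt "1 0 0 -0.008 0 0 0" --pt "1 0 0.008 0 0 0 0" --pt "1 0 0.008 0 0 0 0" --pt "1 0 0.008 0 0 0 0" --pt "1 0 0.006 0 0 0 0" --pt "1 0 0.006 0 0 0 0" --pt "1 0 0.006 0 0 0 0" --pt "1 0 0.006 0 0 0 0" --pt "1 0 0.006 0 0 0 0" --pt "1 0 0.006 0 0 0 0"

```text
time_s: 19.75
eef_pos: [597.4, -100.4, 86.6]
ee_rot: [-0.0, 0.707, 0.707, -0.0]
force: [-3.2, 0.0, -0.7]
grip_width: 0.001
grip_force: 1.6
```

```bash
cat > gt.py <<'E'
from h import *
np.set_printoptions(precision=1,suppress=True)
state()
p=ctrl.capture('wrist');s=ctrl.capture('scene');state()
for n,c in(('s',s),('w',p)):
  for q in ('gate_handle',): print(n,q,[(round(d['score'],2),np.array(d['point']).round(1),onz(c,d['point'],90)) for d in ctrl.landmark_of(q,c)])
E
python3 gt.py
```

```text
t 19.75 tcp [ 597.4 -100.4   86.6] xhead 90.0 z [-0.  0. -1.] F [-3.2  0.  -0.7] w 0.001 gf 1.6 q [-0.4  0.6  1.4 -0.   1.1 -0.4]
t 19.85 tcp [ 597.9 -100.5   86.7] xhead 90.01 z [ 0. -0. -1.] F [-0.8  0.2 -0.1] w 0.001 gf 0.0 q [-0.4  0.6  1.4  0.   1.1 -0.4]
s gate_handle [(0.64, array([215.9, 230.2]), array([ 600.3, -112.1,   90. ]))]
w gate_handle [(0.8, array([310.5, 266.7]), array([ 611.1, -100.8,   90. ]))]
```

Request:
send_rows --pt "1 0 0.002 0 0 0 0" --pt "1 0 0.002 0 0 0 0" --pt "1 0 0.002 0 0 0 0" --pt "1 0 0.002 0 0 0 0" --pt "1 0 0.002 0 0 0 0" --pt "1 0 0.002 0 0 0 0" --pt "1 0 0.002 0 0 0 0" --pt "1 0 0.002 0 0 0 0" --pt "1 0 0.002 0 0 0 0" --pt "1 0 0.002 0 0 0 0"

```text
time_s: 21.2
eef_pos: [617.3, -100.5, 86.9]
ee_rot: [0.0, 0.707, 0.707, 0.0]
force: [-2.5, 1.2, 2.5]
grip_width: 0.001
grip_force: 1.6
```

```bash
python3 gt.py
```

```text
t 21.2 tcp [ 617.3 -100.5   86.9] xhead 90.0 z [ 0. -0. -1.] F [-2.5  1.2  2.5] w 0.001 gf 1.6 q [-0.3  0.7  1.3 -0.   1.1 -0.3]
t 21.3 tcp [ 617.5 -100.5   86.8] xhead 90.0 z [ 0. -0. -1.] F [-1.7  1.1  1. ] w 0.001 gf 0.5 q [-0.3  0.7  1.3  0.   1.1 -0.3]
s gate_handle [(0.74, array([211.7, 235.9]), array([ 623.8, -106.8,   90. ]))]
w gate_handle [(0.62, array([310.9, 267.9]), array([ 631.2, -101.7,   90. ]))]
```

Request:
send_rows --pt "1 0 0.0012 0 0 0 0" --pt "1 0 0.0012 0 0 0 0" --pt "1 0 0.0012 0 0 0 0" --pt "1 0 0.0012 0 0 0 0" --pt "1 0 0.0012 0 0 0 0" --pt "1 0 0 0 0 0 0" --pt "1 0 0 0 0 0 0" --pt "1 0 0 0 0 0 0" --pt "1 0 0 0 0 0 0" --pt "1 0 0 0 0 0 0"

```text
time_s: 22.65
eef_pos: [619.2, -100.4, 86.7]
ee_rot: [-0.004, 0.707, 0.707, -0.004]
force: [-28.4, -0.1, 14.7]
grip_width: 0.001
grip_force: 14.4
```

```bash
python3 gt.py
python3 - <<'E'
from h import *
p=ctrl.capture('wrist');s=ctrl.capture('scene');state()
A=cv2.resize(s['img'][200:300,150:290],(500,357)); b=p['img'][60:420,230:530]
out=np.zeros((360,800,3),'uint8'); out[:357,:500]=A; out[:,500:800]=b
cv2.imwrite('pics/c9.png',out[:,:,::-1])
E
```

```text
t 22.65 tcp [ 619.2 -100.4   86.7] xhead 90.02 z [-0.  0. -1.] F [-28.4  -0.1  14.7] w 0.001 gf 14.4 q [-0.3  0.7  1.3 -0.   1.1 -0.3]
t 22.75 tcp [ 619.2 -100.4   86.7] xhead 90.02 z [-0.  0. -1.] F [-29.2  -0.9  14. ] w 0.0 gf 14.4 q [-0.3  0.7  1.3 -0.   1.1 -0.3]
s gate_handle [(0.96, array([209.3, 240.6]), array([ 641.2, -100.3,   90. ]))]
w gate_handle [(0.95, array([310.5, 265.8]), array([ 632.9, -100.3,   90. ]))]
t 22.95 tcp [ 619.2 -100.4   86.8] xhead 90.02 z [-0.011  0.001 -1.   ] F [-28.5  -1.1  14.8] w -0.004 gf 14.4 q [-0.35  0.68  1.33 -0.    1.15 -0.35]
```

View pics/c9.png

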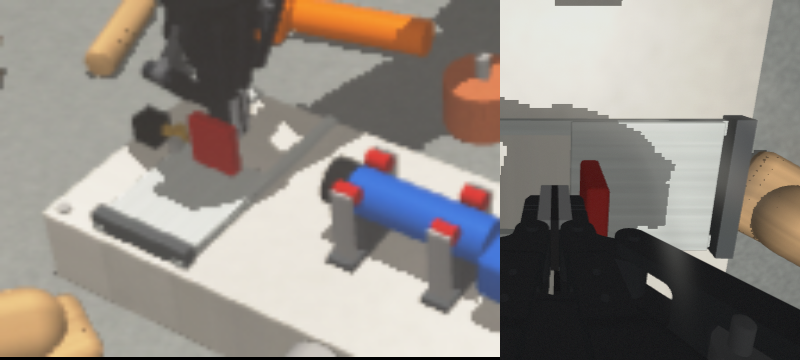

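The scene crop shows the gate plate up against the dark end-stop bar with the port covered. The TCP has stalled at x 619 with 28 N, well above the catch force, so the gate is on its stop. I back off and lift.

Request:
send_rows --pt "1 0 -0.004 0 0 0 0" --pt "1 0 -0.006 0 0 0 0" --pt "1 0 -0.015 0 0 0 0" --pt "1 0 -0.02 0 0 0 0" --pt "1 0 -0.02 -0.02 0 0 0" --pt "1 0 -0.01 -0.05 0 0 0" --pt "1 0 0 -0.06 0 0 0" --pt "1 0 0 -0.06 0 0 0" --pt "1 0 0 0 0 0 0" --pt "1 0 0 0 0 0 0"

```text
time_s: 24.2
eef_pos: [548.0, -100.4, 276.0]
ee_rot: [-0.0, 0.707, 0.707, -0.0]
force: [-0.1, -0.7, -0.7]
grip_width: -0.0
grip_force: 0.0
```

```bash
python3 gt.py
python3 - <<'E'
from h import *
np.set_printoptions(precision=1,suppress=True)
p=ctrl.capture('wrist');s=ctrl.capture('scene');state()
print([(round(d['score'],2),onz(p,d['point'],100)) for q in('nozzle','clip_a') for d in ctrl.landmark_of(q,p)])
A=cv2.resize(s['img'][200:320,150:330],(500,333)); b=p['img'][60:420,200:500]
out=np.zeros((360,800,3),'uint8'); out[:333,:500]=A; out[:,500:800]=b
cv2.imwrite('pics/c10.png',out[:,:,::-1])
E
```

```text
t 24.2 tcp [ 548.  -100.4  276. ] xhead 90.0 z [-0.  0. -1.] F [-0.1 -0.7 -0.7] w -0.0 gf 0.0 q [-0.4  0.4  1.3  0.   1.5 -0.4]
t 24.3 tcp [ 547.8 -100.3  275.3] xhead 90.0 z [-0.  0. -1.] F [ 0.2  0.6 -0.5] w 0.002 gf 0.0 q [-0.4  0.4  1.3  0.   1.5 -0.4]
s gate_handle [(0.72, array([210.9, 238.9]), array([ 634. , -101.1,   90. ])), (0.57, array([277. , 262.9]), array([626.3,  84.6,  90. ]))]
w gate_handle [(0.89, array([363.4, 183.7]), array([633.8, -98.2,  90. ]))]
t 24.5 tcp [ 548.1 -100.4  276.1] xhead 90.0 z [-0.  0. -1.] F [ 0.6 -0.3 -0.6] w -0.001 gf 0.0 q [-0.4  0.4  1.3  0.   1.5 -0.4]
[(0.96, array([638.2,  59.7, 100. ])), (0.67, array([ 418.7, -128.6,  100. ])), (0.89, array([639.9,  22.8, 100. ]))]
```

View pics/c10.png

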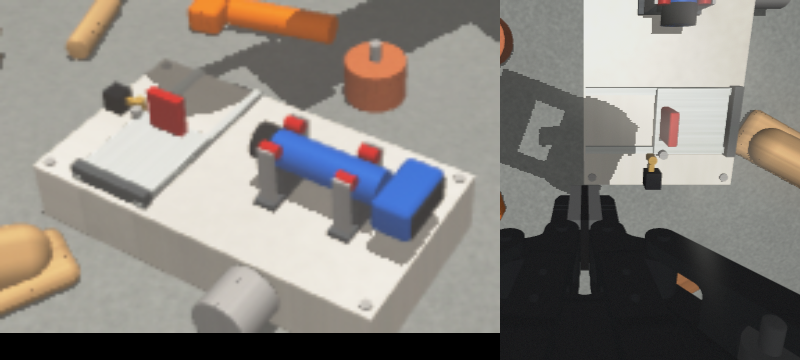

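The final view shows the gate on its end stop with the catch tip behind the ear at (655,156). The nozzle sits in both clips with its mouth away from the gate, and nothing is touching the robot.

```bash
python3 -c "
from rig import ctrl
print(ctrl.finish_job())"
```

```text
the job is handed in; nothing more can be done
None
```

The job is handed in at about 24.5 s: the nozzle is snapped into both clips, centred to within about 1 mm by camera, mouth away from the gate. The gate is then pushed shut on its end stop, with the catch behind its ear in the last picture; I knocked into none of the other things on the bench, though I did not re-measure their positions.

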